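# Hang a shelf bracket on slotted uprights and lock it

### The job

Pick up the small aluminium shelf bracket, put its two claws through the slots of the two steel uprights on the stand, and press it down until the spring catch snaps and locks it, so that it hangs level and released. The uprights' height on the stand was set by hand and is not known exactly, so press by feel and never force it: a push of about 15 N is plenty, over 20 N too much; leave the other things where they are.

Things in the scene. Friction and masses are not known exactly. Their poses are not given: they have to be found in the camera images.
- bracket_grip (a point): Point to grip on the upright middle rib of the loose aluminium shelf bracket (0.15 to 0.31 kg). Axes: x from the open front to the claws, y across, z up. From here: rib 12 mm thick (y), its high part 22 mm each way along x, top 24 mm above; farther forward it is 48 mm lower; deck underside 64 mm below. Deck 80 mm wide, 6 mm thick, edge lips to 12 mm over its underside.
- bracket: The bracket; same axes, origin mid lower edge of its back face, the flat face that bears on the uprights (bracket_grip at x -34, z +64 mm). Back face 80 mm wide, 54 mm high; its lowest 20 mm is a solid lip, above that is a window 24 mm wide, 12 mm high, for the catch.
- bracket_claws (a point): Midway between the bracket's two steel claws, on the back face, at the underside of the necks (bracket origin +40 mm z). Claws at y = +-30 mm, 6 mm thick (y), reach 11.5 mm out of the back face: neck 8 mm high above this point, then a hook hanging 29 mm down below it, its inner face 5.5 mm off the back face (7 mm at the tip).
- stand_seat (a point): On the fixed stand: front face of the uprights, midway between them, 70 mm over the worktop. The locked bracket's origin comes here if the uprights are at middle height. x into the slots (away from robot), y left, z up. The uprights with slots and catch are clamped rigidly at up to 11 mm above or below that; this pose and stand_slots do not show it: feel for it.
- stand_slots (a point): Midway between the two slots on the front face, at their lower ends if at middle height (stand_seat + 40 mm z; true height +-11 mm). Slots at y = +-30 mm, 12 mm wide, 64 mm high, in a face 4 mm thick, 24 mm free behind. Claws enter with bracket_claws 31 to 55 mm above the true lower ends; then, back face against the uprights, straight down till the necks sit on them.
- stand: The whole fixed steel stand with two slotted uprights (channels 28 mm wide at y = +-30 mm, tops 112 mm above stand_seat) and catch. Origin on the worktop, 70 mm under stand_seat. Base plate 125 x 150 mm, 12 mm thick, from 50 mm before to 75 mm behind the face; rear posts to 164 mm high, 31 to 47 mm behind the face.
- pawl (a joint): Spring catch between the uprights: 0 = out (6 mm proud of the face, 21 to 30 mm over the seat), up to 0.009 m pushed in. Sloped above, flat below. The bracket's weight does not lock it: press the lip down past it with about 4 to 10 N, from 28 to 1.5 mm above the seat; it snaps out over the lip and force drops, then the seat stops it hard.
- tape: Bystander, to be left alone: roll of label tape lying flat, 67 mm across, 19 mm high; origin at its underside
- timer: Bystander, to be left alone: lab timer, 66 x 30 mm, 59 mm high; origin at its underside
- small_bottle: Bystander, to be left alone: 100 ml screw-cap bottle, 57 mm across, 101 mm high; origin at its underside
- beaker: Bystander, to be left alone: glass beaker, 55 mm across, 71 mm high; origin at its underside
- notebook: Bystander, to be left alone: bound notebook lying flat, 149 x 108 x 16 mm; origin at its underside
- tube: Bystander, to be left alone: 50 ml centrifuge tube lying down, 124 mm long, 34 mm thick; origin at its underside

How it is judged:
On the way, in this order (a step that is already met when the one before it is completed fails the run):
1. the bracket is lifted off the worktop (height (world z) of bracket_grip above 0.09 m), for 0.1 s.
2. both claws are through the slots, the back face within 6 mm of the uprights (x of bracket_grip in the frame of stand_seat between -0.04 and -0.028 m and y of bracket_grip in the frame of stand_seat between -0.006 and 0.006 m and z of bracket_grip in the frame of stand_seat between 0.049 and 0.135 m), for 0.1 s.
At the end, for the whole second after the job is handed in: The bracket hangs locked and released at rest: within 6 mm of its place sideways and in depth, 13 mm of the middle locked height (11 mm of it for the unknown setting), the catch out again (pushed in under 1.5 mm), level within 0.08 rad, square within 0.12 rad (x of bracket_grip in the frame of stand_seat between -0.04 and -0.028 m and y of bracket_grip in the frame of stand_seat between -0.006 and 0.006 m and z of bracket_claws in the frame of stand_slots between -0.0135 and 0.013 m and value of joint pawl below 0.0015 m and angle between the z axis of bracket and the z axis of stand, either way round below 0.08 rad and angle between the x axis of bracket and the x axis of stand, either way round below 0.12 rad and linear speed of bracket below 0.01 m/s and contact force between the fingers and bracket below 0.1 N); the robot touches nothing.
It fails at once if the bracket is forced: more than 40 N between bracket and stand (contact force between bracket and stand above 40 N).
It fails at once if the robot pushes the stand with more than 40 N (contact force between any of the arm, the fingers and stand above 40 N).
It fails at once if another thing on the worktop is moved by more than 30 mm (distance of any of tape, timer, small_bottle, beaker, notebook, tube from where it was at the start of the episode above 0.03 m).
It also fails if it takes over 42 s, if anything falls off the work surface, if the arm or the gripper's body presses on something with over 40 N, if the wrist force passes 120 N, or if a joint passes its speed limit or range.

### The arm

A 6-joint arm with a two-finger parallel gripper is mounted at the origin on a cart in front of the work surface, level with it; the furniture and walls round the work are solid. World frame = base frame: x ahead of the robot, y to its left, z up, the work surface at z = 0. Lengths are in m, angles in rad, forces in N, time in s.
With the tool pointing down it reaches from about 0.4 to 0.925 m from the base axis. Payload 12.5 kg.
Tool frame: the origin (TCP) lies between the finger pads; the fingertips stand 19 mm ahead of it and the grasp point (between the pads) is the TCP; z points along the fingers, y is the direction in which the jaws open and shut (so a half turn about z gives the same grasp; the last joint's range is limited). The gripper opens to 95 mm and grips with 3 to 60 N. Pads are 20 mm wide; open, the fingers measure 119 mm over their backs; the gripper's body (75 mm by 180 mm) begins 59 mm behind the grasp point.
Start: joints at [1.054, 0.491, 1.559, -0, 1.092, -0.106], TCP at [0.25, 0.573, 0.234] pointing down, gripper open.
Joint ranges: [-3.1, 3.1], [-0.84, 2.19], [0.05, 2.79], [-1.13, 4.28], [0.06, 2.93], [-2.69, 2.69]. Speed limits (rad/s): [2.22, 2.22, 2.79, 3.14, 3.14, 3.14].

### API

Orientations are given as a unit quaternion [x, y, z, w].
In Python, from bench import bot, imaging, job, spotter gives the robot as it stands. The module is installed in compiled form; this text tells all that it offers.
- The arm moves only by the tool send_rows, never from a script. Its argument "series" is a list of rows, each a list of 6 numbers: the shift along the tool's x, y, z in units of 25 mm (1.0 is 25 mm), then the turn, a rotation vector about the tool's x, y, z in units of 8 degrees (1.0 is 8 degrees). In form: [[tx, ty, tz, rx, ry, rz], ...]. A call has exactly 10 rows; each row shifts and turns the commanded pose from where the row before left it, along the tool's axes as they then stand; what a row does not reach is not made up. A row lasts 1/10 s, in which the tool goes at most 50 mm and 8.59 degrees, less where a joint would pass 70% of its speed; a pose out of reach is approached as far as the arm can. A call is refused whole if a number of a shift passes 1 or a number of a turn 1, either way. A call with a gripper value outside its range is refused whole. "gripper" is the finger opening in mm, from 0 to 95.1, set as the call begins (left out, the last holds). The fingers move at their own pace and stop on an object; "newtons" is the grip in N (left out, the last holds). Time passes only in rows, so rows that do not move let the fingers close, or fill a call up. It gives the time, the measured TCP pose, the force and the opening at its end, in the units of the state.
- bot.get_state(): the state, without advancing time (a new reading comes with each control period).
- imaging.camera(name): name is "side" or "top" or "wrist"; returns (picture, depth): 400x640x3 uint8, blue, green, red; 400x640 float32, m along the optical axis (not along the pixel's ray), 0 where there is no reading.
- imaging.camera_info(name): a dict with "mtx" (3x3 intrinsics, pixels), "T" (4x4, takes a point from camera to world coordinates). Camera axes: x right, y down, z forward; pixel columns grow to the right and rows downward; lengths in m; the calibration is good to about 2 mm. The wrist camera is an equidistant fisheye: a pixel r from the principal point sees the ray r / f radians off the axis. A picture is of the moment at which its call begins: read the wrist's pose just before it. camera_info takes no time and is no camera call; for the wrist camera it gives the pose at the moment of the call.
- job.finish_job(): hands the job in, once; it reports no verdict.
Trained networks look in the newest picture that a camera, given by its name, has taken for a name from the list of things; names that differ only in an ending like _2 or _b are one class to them, and where a whole thing is asked for, a point or a joint stands for the part that bears it (a point fixed in the world has none). Each returns a list of dicts, best first, with "score" (0 to 1); they miss things now and then, are a little off and sometimes report something else, mostly with a low value. They report only what shows in the picture. A call takes as long as a camera call.
- spotter.recognise(camera, thing): "at" ([row, column] in pixels, amid what is visible of it).
The state is a dict: "time_s": time; "q": joint angles; "dq": joint speeds; "effort": joint torques, N m; "eef_pos": TCP position; "eef_rot": TCP orientation; "ft_force": force on the tool from outside, world axes, zero at the start; "wrist_torque": the same for the moment, N m; "width": opening from 0.0 (shut) to 1.0 (fully open).
Only numpy, scipy, OpenCV 4.12 (cv2) and the standard library are available. Lean on these libraries where they do the work, as an engineer would, in place of code of your own. Each camera call takes 0.05 s, during which the arm holds its last target. There are 200 camera calls.

## Working session

There is one attempt and no reset: what is moved stays moved. The work goes in short steps, Python scripts to look and compute and a tool call to move; the robot and the scene stay as the last step left them, time stands still between calls to the robot, and variables do not carry over. Pictures are saved under pics/ and viewed, about 8 in all and at most 12, crops included, and the job is handed in when it is done.

Besides the shell and the picture viewer there is one more tool, called after "Emit:" as name([rows], argument=value, ...), one row to a line, values as JSON. send_rows: Moves the arm, as the interface text tells. Its arguments: {"type":"object","properties":{"series":{"type":"array"},"gripper":{"type":"number"},"newtons":{"type":"number"}},"required":["series"]}

```bash
mkdir -p pics; cat > h.py <<'E'
import numpy as np, cv2
from bench import bot, imaging, job, spotter
def cloud(cam):
    pic,d=imaging.camera(cam); i=imaging.camera_info(cam); K=i["mtx"];T=np.array(i["T"])
    v,u=np.mgrid[:400,:640]
    P=np.stack([(u-K[0][2])/K[0][0]*d,(v-K[1][2])/K[1][1]*d,d],-1)
    W=P@T[:3,:3].T+T[:3,3]; W[d<=0]=np.nan
    return pic,W
E
python3 - <<'E'
from h import *
s=bot.get_state(); print(s["time_s"],s["eef_pos"],s["eef_rot"],s["ft_force"])
for c in("top","side"):
    p,W=cloud(c); cv2.imwrite(f"pics/{c}0.png",p); np.save(f"{c}0.npy",W)
    print(c,np.round(imaging.camera_info(c)["T"],3).tolist())
    for t in("bracket","bracket_grip","bracket_claws","stand","pawl","tape","timer","small_bottle","beaker","notebook","tube"):
        r=spotter.recognise(c,t)
        for x in r[:2]:
            a=np.round(x["at"]).astype(int); print(t,round(x["score"],2),a,np.round(W[a[0],a[1]],3))
E
```

```text
0.0 [0.24945963 0.57283237 0.23309264] [ 2.03962995e-01  9.78978456e-01 -4.99440198e-04 -1.70972767e-04] [-0.18396231 -0.85452683 -0.28058972]
top [[-0.13, -0.969, 0.21, 0.269], [-0.991, 0.128, -0.022, 0.11], [-0.005, -0.211, -0.977, 1.3], [0.0, 0.0, 0.0, 1.0]]
bracket 0.69 [224 425] [ 0.448 -0.193  0.019]
bracket_grip 0.6 [218 426] [ 0.46  -0.193  0.039]
bracket_grip 0.28 [255 180] [0.451 0.448 0.015]
bracket_claws 0.74 [222 425] [ 0.453 -0.194  0.02 ]
stand 0.62 [180 276] [0.617 0.179 0.015]
tape 0.69 [262 336] [ 0.382  0.05  -0.006]
timer 0.89 [150 379] [ 0.653 -0.1    0.051]
small_bottle 0.86 [154 438] [ 0.611 -0.241  0.088]
beaker 0.97 [202 181] [0.588 0.433 0.027]
beaker 0.27 [257 335] [ 0.395  0.051 -0.004]
notebook 0.97 [253 182] [0.454 0.441 0.022]
tube 0.63 [260 271] [0.406 0.215 0.03 ]
side [[0.873, -0.212, 0.439, 0.089], [-0.487, -0.363, 0.794, -0.69], [-0.009, -0.907, -0.421, 0.494], [0.0, 0.0, 0.0, 1.0]]
bracket 0.62 [287 371] [ 0.462 -0.204  0.019]
bracket_grip 0.98 [287 367] [ 0.452 -0.204  0.023]
bracket_claws 0.58 [288 370] [ 0.459 -0.205  0.018]
stand 0.95 [188 346] [0.613 0.131 0.078]
pawl 0.16 [286 370] [ 0.458 -0.206  0.024]
tape 0.64 [246 284] [ 0.385  0.054 -0.001]
tape 0.53 [288 368] [ 0.454 -0.205  0.02 ]
timer 0.82 [237 412] [ 0.651 -0.109  0.03 ]
timer 0.64 [248 284] [0.371 0.019 0.017]
small_bottle 0.85 [265 450] [ 0.598 -0.274  0.066]
notebook 0.75 [182 251] [0.443 0.461 0.015]
tube 0.73 [215 268] [0.394 0.177 0.028]
```

```bash
python3 - <<'E'
from h import *
a=cv2.imread("pics/top0.png"); b=cv2.imread("pics/side0.png")
A=cv2.resize(a[170:270,370:490],(480,400),interpolation=cv2.INTER_CUBIC)
A2=cv2.resize(a[110:210,215:335],(480,400),interpolation=cv2.INTER_CUBIC)
B=cv2.resize(b[230:330,310:430],(480,400),interpolation=cv2.INTER_CUBIC)
B2=cv2.resize(b[110:230,290:410],(480,480),interpolation=cv2.INTER_CUBIC)[:400]
o=np.vstack([np.hstack([A,A2]),np.hstack([B,B2])]); cv2.imwrite("pics/c0.png",cv2.resize(o,(720,600)))
for c in("top","side"):
    W=np.load(f"{c}0.npy"); 
    for nm,lo,hi in(("br",(.34,-.32,.012),(.57,-.1,.2)),("st",(.5,.03,.02),(.8,.3,.3))):
        m=np.all((W>lo)&(W<hi),-1)
        P=W[m]; print(c,nm,len(P))
        for z0 in np.arange(0.0,.25,.02):
            Q=P[(P[:,2]>=z0)&(P[:,2]<z0+.02)]
            if len(Q)>5:
                r=cv2.minAreaRect((Q[:,:2]*1000).astype(np.float32)); print(round(z0,3),len(Q),np.round(r[0]),np.round(r[1]),round(r[2],1),np.round(Q.mean(0),3))
E
```

```text
top br 544
0.0 92 [ 455. -198.] [ 80. 116.] 85.6 [ 0.449 -0.196  0.015]
0.02 137 [ 467. -211.] [114.  75.] 16.7 [ 0.454 -0.194  0.033]
0.04 184 [ 469. -210.] [110.  73.] 17.5 [ 0.483 -0.2    0.049]
0.06 42 [ 467. -200.] [15. 43.] 85.2 [ 0.464 -0.195  0.07 ]
0.08 89 [ 468. -199.] [12. 43.] 85.9 [ 0.467 -0.199  0.087]
top st 5903
0.02 166 [708. 162.] [176. 199.] 40.6 [0.701 0.123 0.03 ]
0.04 256 [675. 157.] [137. 261.] 14.0 [0.703 0.166 0.051]
0.06 375 [677. 156.] [141. 260.] 15.9 [0.68  0.172 0.07 ]
0.08 424 [678. 156.] [142. 258.] 16.3 [0.674 0.171 0.09 ]
0.1 451 [675. 157.] [139. 259.] 14.5 [0.679 0.172 0.109]
0.12 382 [677. 157.] [141. 258.] 16.1 [0.69 0.17 0.13]
0.14 411 [676. 157.] [142. 258.] 15.3 [0.688 0.169 0.15 ]
0.16 682 [676. 157.] [141. 257.] 15.3 [0.667 0.176 0.17 ]
0.18 316 [679. 157.] [128. 259.] 13.9 [0.707 0.141 0.189]
0.2 244 [715. 107.] [154.  41.] 80.3 [0.712 0.106 0.208]
0.22 378 [720. 167.] [ 52. 269.] 4.8 [0.707 0.168 0.233]
0.24 756 [721. 164.] [268.  74.] 85.3 [0.707 0.202 0.248]
side br 1370
0.0 202 [ 452. -200.] [ 80. 115.] 86.2 [ 0.46  -0.21   0.016]
0.02 
[... 242 characters left out ...]

side st 5879
0.02 261 [676. 127.] [191.  84.] 88.6 [0.692 0.116 0.03 ]
0.04 320 [660. 129.] [197. 113.] 88.7 [0.691 0.13  0.051]
0.06 423 [659. 130.] [199. 113.] 89.0 [0.67 0.14 0.07]
0.08 471 [656. 133.] [194. 120.] 85.1 [0.667 0.143 0.09 ]
0.1 460 [660. 130.] [196. 117.] 87.6 [0.67  0.144 0.11 ]
0.12 495 [661. 164.] [113. 268.] 0.5 [0.674 0.149 0.13 ]
0.14 547 [662. 163.] [265. 114.] 89.9 [0.677 0.16  0.15 ]
0.16 587 [662. 165.] [115. 269.] 0.1 [0.675 0.16  0.17 ]
0.18 389 [710. 164.] [268.  17.] 89.5 [0.706 0.151 0.19 ]
0.2 386 [710. 165.] [ 17. 270.] 0.3 [0.708 0.154 0.21 ]
0.22 387 [707. 165.] [ 35. 268.] 1.9 [0.703 0.147 0.231]
0.24 382 [711. 165.] [269.  40.] 89.8 [0.705 0.149 0.249]
```

View pics/c0.png

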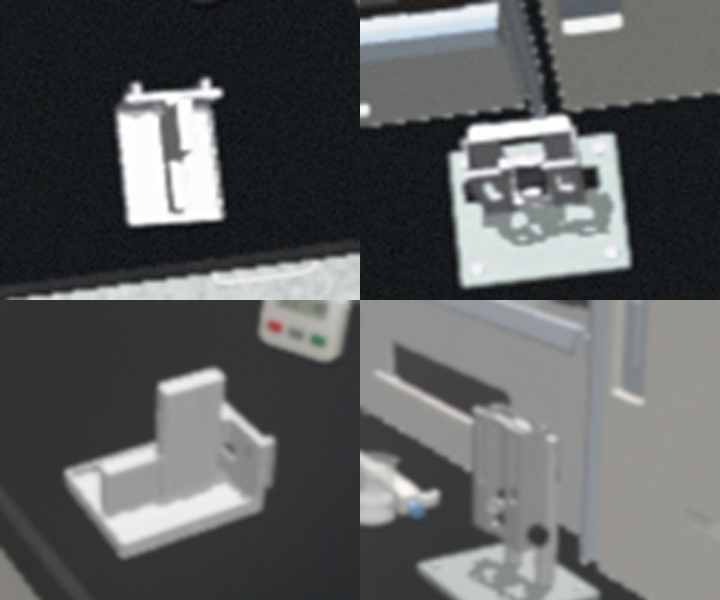

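View pics/top0.png

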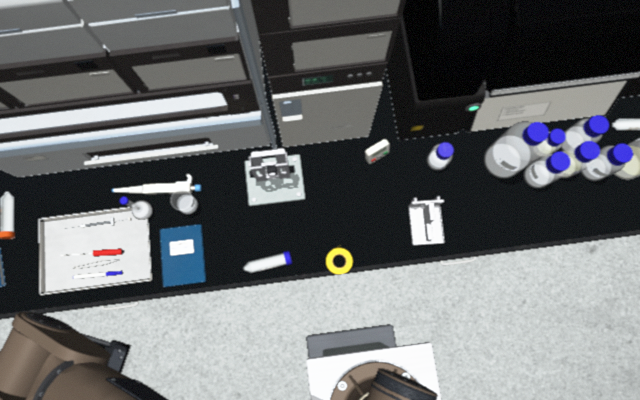

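The top view shows the bracket at about (222, 425), with its claws towards +x, and the stand at (175, 275) with its front facing the robot. The path between them is clear above 0.2 m. The crops show the rib, deck and claws. Next I'll measure the stand yaw and face, and start moving the arm.

```bash
python3 - <<'E'
from h import *
T=np.load("top0.npy");S=np.load("side0.npy")
a=cv2.imread("pics/top0.png")
# base plate: bright pixels in top image projected to z=.012
i=imaging.camera_info("top");K=np.array(i["mtx"]);M=np.array(i["T"])
def rect(P,n):
    r=cv2.minAreaRect((P[:,:2]*1000).astype(np.float32)); print(n,len(P),np.round(r[0],1),np.round(r[1],1),round(r[2],2))
def proj(m,z):
    v,u=np.nonzero(m); R=np.stack([(u-K[0,2])/K[0,0],(v-K[1,2])/K[1,1],1+0*u],-1)@M[:3,:3].T
    return M[:3,3]+R*((z-M[2,3])/R[:,2])[:,None]
g=a.min(-1)
m=(g>110); m[:150]=0;m[210:]=0;m[:,:235]=0;m[:,315:]=0
n,l,st,c=cv2.connectedComponentsWithStats(m.astype(np.uint8)); k=1+st[1:,4].argmax(); print(st[k])
P=proj(l==k,.012); rect(P,"base z.012")
Q=P[P[:,0]<.62]; rect(Q,"front part")
m=(g>110); m[:190]=0;m[250:]=0;m[:,:400]=0;m[:,455:]=0
# tops of uprights & front face
for n,W in(("top",T),("side",S)):
    m=np.all((W>(.53,.06,.09))&(W<(.69,.26,.2)),-1); P=W[m]
    m2=np.all((W>(.53,.06,.172))&(W<(.69,.26,.2)),-1); rect(W[m2],n+" tops"); print(np.round(np.percentile(W[m2][:,2],[5,50,95]),3))
    f=P[P[:,0]<np.percentile(P[:,0],60)]
    # ransac front-face line in xy
    best=None; rng=np.random.default_rng(0)
    for _ in range(2000):
        p,q=P[rng.choice(len(P),2,False),:2]; d=q-p; L=np.hypot(*d)
        if L<.03 or abs(d[1])<abs(d[0])*2: continue
        e=abs((P[:,0]-p[0])*d[1]-(P[:,1]-p[1])*d[0])/L
        c=(e<.002).sum()
        if best is None or c>best[0]: best=(c,e<.002)
    F=P[best[1]]; co=np.polyfit(F[:,1],F[:,0],1); print(n,"face x=%.4f at y=.15 slope %.4f deg %.2f"%(np.polyval(co,.15),co[0],-np.degrees(np.arctan(co[0]))),len(F),np.round(np.percentile(F[:,1],[1,50,99]),3))
for n,W in(("top",T),("side",S)):
    m=np.all((W>(.42,-.24,.062))&(W<(.51,-.16,.1)),-1); rect(W[m],n+" rib"); 
    v,u=np.nonzero(m); print(np.round(np.percentile(W[m][:,2],95),3))
E
```

```text
[ 245  150   60   56 2261]
base z.012 2261 [632.3 184. ] [151.  148.7] 89.35
front part 1282 [589.2 184.5] [150.9  62.3] 89.53
top tops 164 [623.9 183.2] [88.2 32.5] 89.38
[0.173 0.176 0.18 ]
top face x=0.6365 at y=.15 slope 0.0084 deg -0.48 221 [0.14  0.167 0.225]
side tops 95 [621.  183.1] [32.1 93. ] 0.44
[0.172 0.175 0.177]
side face x=0.6067 at y=.15 slope 0.0052 deg -0.30 277 [0.139 0.165 0.229]
top rib 128 [ 467.4 -200.2] [14.7 42.9] 86.32
0.091
side rib 305 [ 465.2 -201.1] [13.6 44.2] 86.37
0.088
```

Emit:
send_rows([
  [-0.6, -0.8, 0, 0, 0, 0],
  [-0.6, -0.8, 0, 0, 0, 0],
  [-0.6, -0.8, 0, 0, 0, 0],
  [-0.6, -0.8, 0, 0, 0, 0],
  [-0.6, -0.8, 0, 0, 0, 0],
  [-0.4, -1, 0, 0, 0, 0],
  [-0.4, -1, 0, 0, 0, 0],
  [-0.4, -1, 0, 0, 0, 0],
  [-0.4, -1, 0, 0, 0, 0],
  [-0.4, -1, 0, 0, 0, 0],
], gripper=60, newtons=60)

```text
time_s: 2.2
eef_pos: [0.2742, 0.3158, 0.2338]
eef_rot: [0.204, 0.979, 0.0, 0.0]
ft_force: [0.4, 0.3, 0.3]
width: 0.634
```

Emit:
send_rows([
  [-0.94, -0.77, 0, 0, 0, 0],
  [-0.94, -0.77, 0, 0, 0, 0],
  [-0.94, -0.77, 0, 0, 0, 0],
  [-0.94, -0.77, 0, 0, 0, 0],
  [-0.94, -0.77, 0, 0, 0, 0],
  [-0.94, -0.77, 0, 0, 0, 0],
  [-0.94, -0.77, 0, 0, 0, 0],
  [-0.94, -0.77, 0, 0, 0, 0],
  [-0.94, -0.77, 0, 0, 0, 0],
  [-0.94, -0.77, 0, 0, 0, 0],
])

```text
time_s: 3.2
eef_pos: [0.4134, 0.0453, 0.2338]
eef_rot: [0.204, 0.979, 0.0, 0.0]
ft_force: [0.5, 0.0, 0.6]
width: 0.628
```

Emit:
send_rows([
  [0, -0.9, 0, 0, 0, -0.83],
  [0, -0.9, 0, 0, 0, -0.83],
  [0, -0.9, 0, 0, 0, -0.83],
  [-0.3, -0.9, 0, 0, 0, 0],
  [-0.3, -0.9, 0, 0, 0, 0],
  [-0.3, -0.9, 0, 0, 0, 0],
  [-0.3, -0.9, 0, 0, 0, 0],
  [-0.3, -0.9, 0, 0, 0, 0],
  [-0.3, -0.9, 0, 0, 0, 0],
  [-0.3, -0.9, 0, 0, 0, 0],
])

```text
time_s: 4.2
eef_pos: [0.436, -0.1793, 0.2337]
eef_rot: [0.032, 1.0, -0.0, 0.0]
ft_force: [0.0, 0.1, 1.3]
width: 0.633
```

Emit:
send_rows([
  [-0.6, -0.4, 0.5, 0, 0, 0],
  [-0.65, -0.37, 0.8, 0, 0, 0],
  [0, 0, 0.8, 0, 0, 0],
  [0, 0, 0.8, 0, 0, 0],
  [0, 0, 0.8, 0, 0, 0],
  [0, 0, 0.8, 0, 0, 0],
  [0, 0, 0.8, 0, 0, 0],
  [0, 0, 0.8, 0, 0, 0],
  [0, 0, 0.6, 0, 0, 0],
  [0, 0, 0, 0, 0, 0],
])

```text
time_s: 5.2
eef_pos: [0.4652, -0.1992, 0.0647]
eef_rot: [0.032, 0.999, 0.001, -0.001]
ft_force: [-0.2, -0.2, -0.3]
width: 0.629
```

```bash
python3 - <<'E'
from h import *
p,W=cloud("side"); w,_=imaging.camera("wrist")
B=cv2.resize(p[200:350,290:450],(640,600),interpolation=cv2.INTER_CUBIC)
cv2.imwrite("pics/g1.png",cv2.resize(np.vstack([B[:,:],cv2.resize(w,(640,400))]),(480,600*750//750)) )
print(bot.get_state()["ft_force"])
E
```

```text
[0.02904392 0.21118842 0.2880011 ]
```

View pics/g1.png

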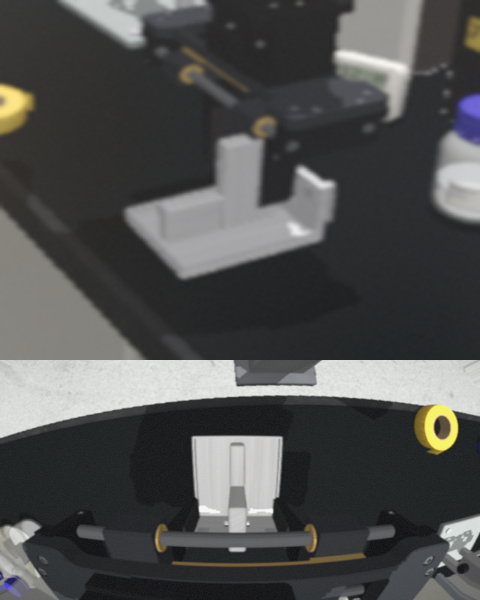

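The fingers straddle the rib, with the rib centred between them in the wrist view at column 237. I'll grip and lift now.

Emit:
send_rows([
  [0, 0, 0, 0, 0, 0],
  [0, 0, 0, 0, 0, 0],
  [0, 0, 0, 0, 0, 0],
  [0, 0, 0, 0, 0, 0],
  [0, 0, 0, 0, 0, 0],
  [0, 0, 0, 0, 0, 0],
  [0, 0, 0, 0, 0, 0],
  [0, 0, 0, 0, 0, 0],
  [0, 0, 0, 0, 0, 0],
  [0, 0, 0, 0, 0, 0],
], gripper=0, newtons=60)

```text
time_s: 6.3
eef_pos: [0.4658, -0.1994, 0.0661]
eef_rot: [0.032, 1.0, 0.0, -0.0]
ft_force: [-0.5, 0.6, 1.2]
width: 0.122
```

Emit:
send_rows([
  [0, 0, -0.3, 0, 0, 0],
  [0, 0, -0.6, 0, 0, 0],
  [0, 0, -0.8, 0, 0, 0],
  [0, 0, -0.8, 0, 0, 0],
  [0, 0, -0.8, 0, 0, 0],
  [0, 0, -0.8, 0, 0, 0],
  [0, 0, -0.8, 0, 0, 0],
  [0, 0, -0.6, 0, 0, 0],
  [0, 0, -0.2, 0, 0, 0],
  [0, 0, 0, 0, 0, 0],
])

```text
time_s: 7.3
eef_pos: [0.4658, -0.1995, 0.2091]
eef_rot: [0.032, 1.0, -0.0, 0.0]
ft_force: [-0.4, -0.6, -2.2]
width: 0.124
```

```bash
python3 - <<'E'
from h import *
s=bot.get_state(); print(s["time_s"],s["eef_pos"],s["eef_rot"],s["ft_force"],s["width"]*95.1)
p,W=cloud("side"); t,V=cloud("top"); np.save("side1.npy",W)
B=cv2.resize(p[150:320,290:460],(600,600),interpolation=cv2.INTER_CUBIC); cv2.imwrite("pics/g2.png",B)
e=np.array(s["eef_pos"])
for n,X in(("side",W),("top",V)):
    L=X-e
    m=(np.abs(L[...,1])<.06)&(np.abs(L[...,0])<.11)&(L[...,2]<-.035)&(L[...,2]>-.085); P=L[m]
    r=cv2.minAreaRect((P[:,:2]*1000).astype(np.float32)); print(n,len(P),r,np.round(np.percentile(P[:,2],[2,50,98]),3))
E
```

```text
7.3 [ 0.46583565 -0.19950731  0.20912309] [ 3.15768609e-02  9.99501181e-01 -2.13475054e-04  4.95182075e-04] [-0.36408572 -0.62887341 -2.18628312] 11.779923799983447
side 1626 ((-12.534915924072266, -0.95635986328125), (83.00921630859375, 118.25184631347656), 86.08282470703125) [-0.066 -0.057 -0.036]
top 293 ((-16.826519012451172, 23.89681625366211), (33.1054573059082, 101.64273834228516), 85.02012634277344) [-0.066 -0.061 -0.051]
```

View pics/g2.png

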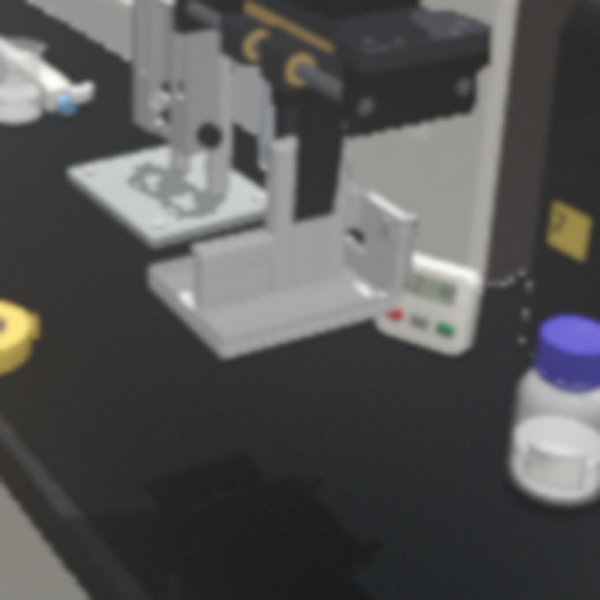

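Emit:
send_rows([
  [0, 0.3, 0, 0, 0, -0.39],
  [0, 0.7, 0, 0, 0, 0],
  [0, 0.9, 0, 0, 0, 0],
  [0, 0.9, 0, 0, 0, 0],
  [0, 0.9, 0, 0, 0, 0],
  [0, 0.9, 0, 0, 0, 0],
  [0, 0.9, 0, 0, 0, 0],
  [0, 0.9, 0, 0, 0, 0],
  [0, 0.9, 0, 0, 0, 0],
  [0, 0.9, 0, 0, 0, 0],
])

```text
time_s: 8.4
eef_pos: [0.4676, 0.0064, 0.2078]
eef_rot: [0.004, 1.0, 0.0, -0.001]
ft_force: [-0.0, 0.1, -0.9]
width: 0.128
```

Emit:
send_rows([
  [-0.2, 0.9, 0, 0, 0, 0],
  [-0.3, 0.9, 0.1, 0, 0, 0],
  [-0.3, 0.9, 0.2, 0, 0, 0],
  [-0.4, 0.9, 0.2, 0, 0, 0],
  [-0.4, 0.9, 0.2, 0, 0, 0],
  [-0.4, 0.9, 0.2, 0, 0, 0],
  [-0.4, 0.9, 0.2, 0, 0, 0],
  [-0.3, 0.6, 0.2, 0, 0, 0],
  [-0.2, 0.27, 0.14, 0, 0, 0],
  [0, 0, 0, 0, 0, 0],
])

```text
time_s: 9.4
eef_pos: [0.542, 0.1844, 0.1716]
eef_rot: [0.004, 1.0, -0.0, -0.001]
ft_force: [-0.2, 0.6, -1.7]
width: 0.125
```

```bash
python3 - <<'E'
from h import *
s=bot.get_state(); print(s["time_s"],s["eef_pos"],s["eef_rot"],s["ft_force"],s["wrist_torque"],s["width"]*95.1)
p,W=cloud("side"); t,V=cloud("top"); np.save("side2.npy",W); np.save("top2.npy",V); w,_=imaging.camera("wrist")
B=cv2.resize(p[120:240,270:400],(520,480),interpolation=cv2.INTER_CUBIC);C=cv2.resize(t[130:210,230:330],(280,224),interpolation=cv2.INTER_CUBIC)
C=np.vstack([C,np.zeros((256,280,3),np.uint8)]); C[230:405]=cv2.resize(w,(280,175)); cv2.imwrite("pics/i1.png",np.hstack([B,C]))
E
```

```text
9.4 [0.54204412 0.18435669 0.17159578] [ 3.96639449e-03  9.99991878e-01 -1.41578177e-04 -7.00829276e-04] [-0.17176412  0.56548819 -1.70676481] [ 0.03666803 -0.02399411 -0.05547482] 11.91993259625826
```

View pics/i1.png

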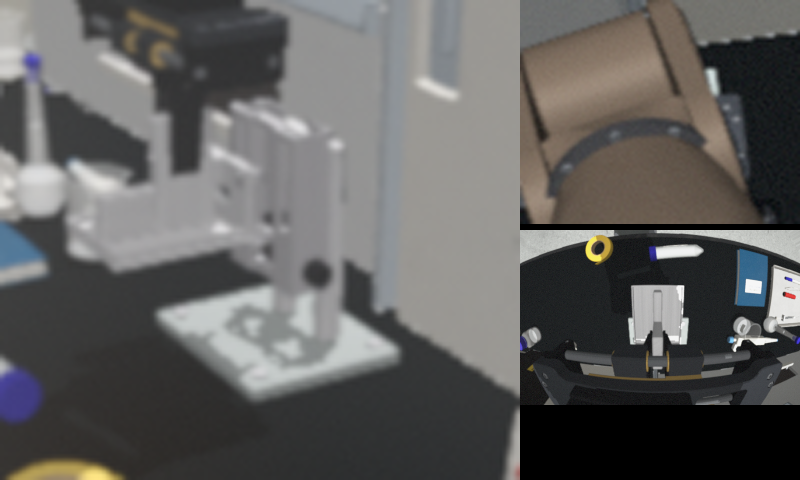

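The side view shows the claws lined up in front of the upright slots, level, with about 14 mm of gap. Next I'll ease in while watching the force.

Emit:
send_rows([
  [-0.1, 0, 0, 0, 0, 0],
  [-0.15, 0, 0, 0, 0, 0],
  [-0.15, 0, 0, 0, 0, 0],
  [-0.12, 0, 0, 0, 0, 0],
  [-0.1, 0, 0, 0, 0, 0],
  [-0.1, 0, 0, 0, 0, 0],
  [-0.08, 0, 0, 0, 0, 0],
  [-0.08, 0, 0, 0, 0, 0],
  [-0.04, 0, 0, 0, 0, 0],
  [0, 0, 0, 0, 0, 0],
])

```text
time_s: 10.55
eef_pos: [0.5651, 0.1839, 0.1726]
eef_rot: [0.004, 1.0, 0.0, -0.0]
ft_force: [-0.5, 0.2, -1.6]
width: 0.123
```

Emit:
send_rows([
  [-0.04, 0, 0, 0, 0, 0],
  [-0.04, 0, 0, 0, 0, 0],
  [-0.04, 0, 0, 0, 0, 0],
  [-0.04, 0, 0, 0, 0, 0],
  [-0.04, 0, 0, 0, 0, 0],
  [-0.02, 0, 0, 0, 0, 0],
  [-0.02, 0, 0, 0, 0, 0],
  [0, 0, 0, 0, 0, 0],
  [0, 0, 0, 0, 0, 0],
  [0, 0, 0, 0, 0, 0],
])

```text
time_s: 11.55
eef_pos: [0.571, 0.1839, 0.1726]
eef_rot: [0.004, 1.0, 0.0, 0.0]
ft_force: [0.1, -0.2, -1.8]
width: 0.124
```

Still no contact, so the claws are through. I'll continue until the back face touches.

Emit:
send_rows([
  [-0.02, 0, 0, 0, 0, 0],
  [-0.02, 0, 0, 0, 0, 0],
  [-0.02, 0, 0, 0, 0, 0],
  [-0.02, 0, 0, 0, 0, 0],
  [-0.02, 0, 0, 0, 0, 0],
  [0, 0, 0, 0, 0, 0],
  [0, 0, 0, 0, 0, 0],
  [0, 0, 0, 0, 0, 0],
  [0, 0, 0, 0, 0, 0],
  [0, 0, 0, 0, 0, 0],
])

```text
time_s: 12.55
eef_pos: [0.5721, 0.1838, 0.1722]
eef_rot: [0.004, 1.0, -0.0, -0.002]
ft_force: [-8.6, 0.5, -0.8]
width: 0.122
```

Contact came at x = 0.572, which matches the back face on the uprights (0.573 expected). I'll ease the push, then go down.

Emit:
send_rows([
  [0.04, 0, 0, 0, 0, 0],
  [0, 0, 0.03, 0, 0, 0],
  [0, 0, 0.05, 0, 0, 0],
  [0, 0, 0.05, 0, 0, 0],
  [0, 0, 0.05, 0, 0, 0],
  [0, 0, 0.06, 0, 0, 0],
  [0, 0, 0.06, 0, 0, 0],
  [0, 0, 0.06, 0, 0, 0],
  [0, 0, 0.04, 0, 0, 0],
  [0, 0, 0, 0, 0, 0],
])

```text
time_s: 13.55
eef_pos: [0.572, 0.1838, 0.1623]
eef_rot: [0.004, 1.0, -0.0, -0.001]
ft_force: [-4.6, -0.3, -3.0]
width: 0.123
```

Emit:
send_rows([
  [0, 0, 0.04, 0, 0, 0],
  [0, 0, 0.04, 0, 0, 0],
  [0, 0, 0.04, 0, 0, 0],
  [0, 0, 0.04, 0, 0, 0],
  [0, 0, 0.04, 0, 0, 0],
  [0, 0, 0.04, 0, 0, 0],
  [0, 0, 0.04, 0, 0, 0],
  [0, 0, 0.04, 0, 0, 0],
  [0, 0, 0, 0, 0, 0],
  [0, 0, 0, 0, 0, 0],
])

```text
time_s: 14.55
eef_pos: [0.572, 0.184, 0.155]
eef_rot: [0.004, 1.0, 0.0, -0.0]
ft_force: [-8.0, 0.3, 4.7]
width: 0.124
```

Emit:
send_rows([
  [0, 0, 0.06, 0, 0, 0],
  [0, 0, 0.06, 0, 0, 0],
  [0, 0, 0.06, 0, 0, 0],
  [0, 0, 0.06, 0, 0, 0],
  [0, 0, 0.06, 0, 0, 0],
  [0, 0, 0.06, 0, 0, 0],
  [0, 0, 0.04, 0, 0, 0],
  [0, 0, 0.04, 0, 0, 0],
  [0, 0, 0, 0, 0, 0],
  [0, 0, 0, 0, 0, 0],
])

```text
time_s: 15.55
eef_pos: [0.572, 0.1838, 0.1433]
eef_rot: [0.004, 1.0, -0.0, -0.001]
ft_force: [-5.1, 0.3, -1.7]
width: 0.124
```

Emit:
send_rows([
  [0, 0, 0.03, 0, 0, 0],
  [0, 0, 0.03, 0, 0, 0],
  [0, 0, 0.03, 0, 0, 0],
  [0, 0, 0.03, 0, 0, 0],
  [0, 0, 0.03, 0, 0, 0],
  [0, 0, 0.03, 0, 0, 0],
  [0, 0, 0.02, 0, 0, 0],
  [0, 0, 0, 0, 0, 0],
  [0, 0, 0, 0, 0, 0],
  [0, 0, 0, 0, 0, 0],
])

```text
time_s: 16.55
eef_pos: [0.572, 0.1838, 0.1384]
eef_rot: [0.004, 1.0, -0.0, -0.001]
ft_force: [-5.6, 0.1, -1.4]
width: 0.124
```

```bash
python3 - <<'E'
from h import *
s=bot.get_state(); print(s["time_s"],s["eef_pos"],s["ft_force"],s["wrist_torque"])
p,W=cloud("side"); np.save("side3.npy",W)
cv2.imwrite("pics/s3.png",cv2.resize(p[120:240,270:400],(650,600),interpolation=cv2.INTER_CUBIC))
E
```

```text
16.55 [0.57197188 0.18381935 0.13840028] [-5.57750615  0.08361138 -1.40260812] [0.07899642 1.12712106 0.02409294]
```

View pics/s3.png

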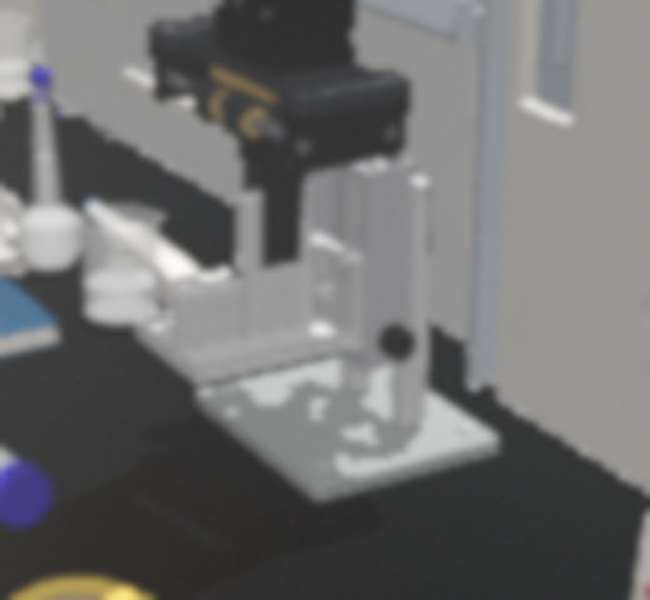

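The bracket is still level in the grip and flat on the uprights. I'll keep going down in small steps.

Emit:
send_rows([
  [0, 0, 0.03, 0, 0, 0],
  [0, 0, 0.03, 0, 0, 0],
  [0, 0, 0.03, 0, 0, 0],
  [0, 0, 0.03, 0, 0, 0],
  [0, 0, 0.03, 0, 0, 0],
  [0, 0, 0.03, 0, 0, 0],
  [0, 0, 0, 0, 0, 0],
  [0, 0, 0, 0, 0, 0],
  [0, 0, 0, 0, 0, 0],
  [0, 0, 0, 0, 0, 0],
])

```text
time_s: 17.6
eef_pos: [0.572, 0.1838, 0.1338]
eef_rot: [0.004, 1.0, -0.0, -0.001]
ft_force: [-6.1, 1.5, -1.7]
width: 0.122
```

Emit:
send_rows([
  [0, 0, 0.03, 0, 0, 0],
  [0, 0, 0.03, 0, 0, 0],
  [0, 0, 0.03, 0, 0, 0],
  [0, 0, 0.03, 0, 0, 0],
  [0, 0, 0, 0, 0, 0],
  [0, 0, 0, 0, 0, 0],
  [0, 0, 0, 0, 0, 0],
  [0, 0, 0, 0, 0, 0],
  [0, 0, 0, 0, 0, 0],
  [0, 0, 0, 0, 0, 0],
])

```text
time_s: 18.6
eef_pos: [0.572, 0.1838, 0.1315]
eef_rot: [0.004, 1.0, -0.0, -0.0]
ft_force: [-8.9, -0.3, 5.3]
width: 0.122
```

Emit:
send_rows([
  [0, 0, 0.02, 0, 0, 0],
  [0, 0, 0.02, 0, 0, 0],
  [0, 0, 0, 0, 0, 0],
  [0, 0, 0, 0, 0, 0],
  [0, 0, 0, 0, 0, 0],
  [0, 0, 0, 0, 0, 0],
  [0, 0, 0, 0, 0, 0],
  [0, 0, 0, 0, 0, 0],
  [0, 0, 0, 0, 0, 0],
  [0, 0, 0, 0, 0, 0],
])

```text
time_s: 19.6
eef_pos: [0.572, 0.1839, 0.1314]
eef_rot: [0.004, 1.0, -0.0, -0.0]
ft_force: [-12.6, -0.5, 13.6]
width: 0.126
```

Hard stop at z = 0.1314: no motion for 1 mm of extra command, at about 14 N. I'll check the lock with a gentle upward tug of 3.5 mm commanded.

Emit:
send_rows([
  [0.03, 0, -0.03, 0, 0, 0],
  [0, 0, -0.03, 0, 0, 0],
  [0, 0, -0.03, 0, 0, 0],
  [0, 0, -0.03, 0, 0, 0],
  [0, 0, -0.02, 0, 0, 0],
  [0, 0, 0, 0, 0, 0],
  [0, 0, 0, 0, 0, 0],
  [0, 0, 0, 0, 0, 0],
  [0, 0, 0, 0, 0, 0],
  [0, 0, 0, 0, 0, 0],
])

```text
time_s: 20.6
eef_pos: [0.5719, 0.1838, 0.1333]
eef_rot: [0.004, 1.0, 0.0, -0.0]
ft_force: [2.9, 0.1, -12.9]
width: 0.118
```

The tug is held by about 11 N beyond the weight after about 1.5 mm of play, so the catch is locked. I'll settle it back, release and look.

Emit:
send_rows([
  [0, 0, 0.04, 0, 0, 0],
  [0, 0, 0.04, 0, 0, 0],
  [0, 0, 0, 0, 0, 0],
  [0, 0, 0, 0, 0, 0],
  [0, 0, 0, 0, 0, 0],
  [0, 0, 0, 0, 0, 0],
  [0, 0, 0, 0, 0, 0],
  [0, 0, 0, 0, 0, 0],
  [0, 0, 0, 0, 0, 0],
  [0, 0, 0, 0, 0, 0],
])

```text
time_s: 21.6
eef_pos: [0.5719, 0.1839, 0.1317]
eef_rot: [0.004, 1.0, 0.0, 0.0]
ft_force: [-0.2, -0.2, -1.2]
width: 0.125
```

Emit:
send_rows([
  [0, 0, 0, 0, 0, 0],
  [0, 0, 0, 0, 0, 0],
  [0, 0, 0, 0, 0, 0],
  [0, 0, 0, 0, 0, 0],
  [0, 0, 0, 0, 0, 0],
  [0, 0, 0, 0, 0, 0],
  [0, 0, 0, 0, 0, 0],
  [0, 0, 0, 0, 0, 0],
  [0, 0, 0, 0, 0, 0],
  [0, 0, 0, 0, 0, 0],
], gripper=50)

```text
time_s: 22.6
eef_pos: [0.5718, 0.1839, 0.1316]
eef_rot: [0.004, 1.0, 0.0, 0.0]
ft_force: [0.5, 0.0, 0.4]
width: 0.529
```

Emit:
send_rows([
  [0, 0, -0.2, 0, 0, 0],
  [0, 0, -0.4, 0, 0, 0],
  [0, 0, -0.6, 0, 0, 0],
  [0, 0, -0.8, 0, 0, 0],
  [0, 0, -0.8, 0, 0, 0],
  [0.3, 0, -0.8, 0, 0, 0],
  [0.6, 0, -0.6, 0, 0, 0],
  [0.8, 0, -0.2, 0, 0, 0],
  [0.8, 0, 0, 0, 0, 0],
  [0.8, 0, 0, 0, 0, 0],
])

```text
time_s: 23.6
eef_pos: [0.4886, 0.1846, 0.2428]
eef_rot: [0.004, 1.0, 0.0, 0.001]
ft_force: [-0.9, 0.3, -1.0]
width: 0.528
```

Emit:
send_rows([
  [0, 0.9, 0, 0, 0, 0],
  [0, 0.9, 0, 0, 0, 0],
  [0, 0.9, 0, 0, 0, 0],
  [0, 0.9, 0, 0, 0, 0],
  [0, 0.9, 0, 0, 0, 0],
  [0, 0.9, 0, 0, 0, 0],
  [0, 0.9, 0, 0, 0, 0],
  [0, 0.6, 0, 0, 0, 0],
  [0, 0.2, 0, 0, 0, 0],
  [0, 0, 0, 0, 0, 0],
])

```text
time_s: 24.6
eef_pos: [0.4907, 0.3622, 0.2418]
eef_rot: [0.004, 1.0, 0.0, 0.0]
ft_force: [-0.3, -0.2, -0.1]
width: 0.527
```

```bash
python3 - <<'E'
from h import *
s=bot.get_state(); print(s["time_s"],s["eef_pos"],s["ft_force"])
p,W=cloud("side"); t,V=cloud("top")
cv2.imwrite("pics/f.png",np.hstack([cv2.resize(p[130:230,290:390],(400,400),interpolation=cv2.INTER_CUBIC),cv2.resize(t[120:220,225:325],(400,400),interpolation=cv2.INTER_CUBIC)]))
for n,X in(("side",W),("top",V)):
    m=np.all((X>(.54,.14,.136))&(X<(.603,.22,.175)),-1); P=X[m]
    if len(P)>5: print(n,len(P),cv2.minAreaRect((P[:,:2]*1000).astype(np.float32)),np.percentile(P[:,2],[5,50,98]).round(3))
    D=X[np.all((X>(.49,.15,.03))&(X<(.57,.22,.09)),-1)]
    for a,b in((.5,.53),(.53,.56)):
        q=D[(D[:,0]>a)&(D[:,0]<b)]
        if len(q): print("deck",n,a,len(q),np.percentile(q[:,2],[5,50,95]).round(4))
E
```

```text
24.6 [0.49069935 0.3622085  0.24180829] [-0.28660943 -0.22080804 -0.11598415]
side 92 ((567.8926391601562, 180.99903869628906), (43.3087272644043, 14.075069427490234), 1.4073861837387085) [0.137 0.145 0.152]
deck side 0.5 145 [0.0627 0.0697 0.087 ]
deck side 0.53 103 [0.0666 0.0735 0.0887]
top 99 ((570.8390502929688, 182.09414672851562), (11.971543312072754, 43.98492431640625), 89.95870971679688) [0.145 0.151 0.156]
deck top 0.5 262 [0.0632 0.0679 0.0739]
deck top 0.53 261 [0.0639 0.0685 0.0724]
```

View pics/f.png

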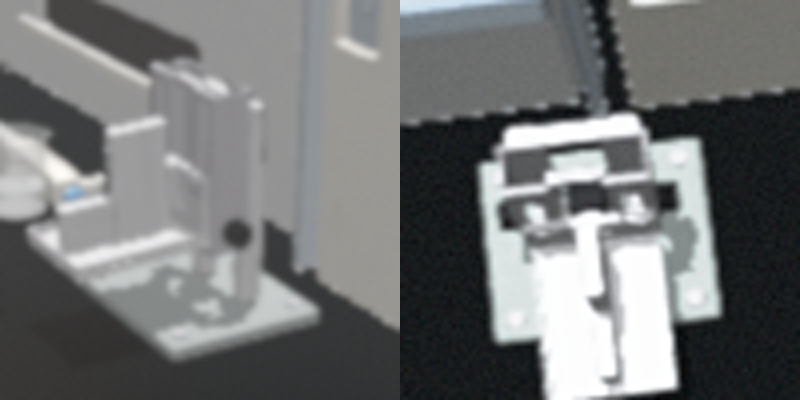

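```bash
python3 -c "
from h import *
print(job.finish_job(), bot.get_state()['time_s'])"
```

```text
the job is handed in; nothing more can be done
the job is handed in; nothing more can be done
```

The bracket is hanging on the stand with the catch locked and the gripper withdrawn. I handed the job in at about 25 s of the 42 s; the system gave no verdict.

- **Insertion:** I gripped the rib, lifted the bracket and put both claws through the slots. The back face touched at tool position x ≈ 0.572 m, about 1 mm from the estimate.
- **Pressing:** The largest downward push I read was about 14 N. Resistance rose as the catch was pushed in, fell away, then ended in a hard stop at tool height z = 0.1314 m. That puts the uprights about 5 mm below middle height.
- **Lock check:** A gentle upward tug was held with about 11 N beyond the bracket's weight, after about 2 mm of movement. The catch itself was too small to see in the images, so this tug is the only evidence that it is out.
- **After release:** The pictures show the bracket level (about 0.02 rad by depth) and square, and the arm was clear of it. The rib centre measured about x 0.568–0.571, y 0.181–0.182 m. That is 2–3 mm to the right of where the tool released it, partly within the 1–2 mm camera bias I had seen on the rib earlier.
- **Forces seen only at intervals:** I read force only at the end of each 1 s move, so I did not see brief peaks or the snap itself.
- **Other objects:** I did not measure the other objects again afterwards.

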